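Assemble the teaching capacitor: insulating sheet, then upper plate

ROBOT

A 6-joint arm with a two-finger parallel gripper is mounted at the origin on the work surface. World frame = base frame: x ahead of the robot, y to its left, z up, the work surface at z = 0. Lengths are in m, angles in degrees, forces in N, time in s.
With the tool pointing down it reaches from about 0.35 to 0.925 m from the base axis. Payload 6.4 kg.
Tool frame: the origin (TCP) lies midway between the tips of the shut fingers; the grasp point (between the pads) lies 19 mm behind it; z points along the fingers, y is the line along which they close (so a half turn about z gives the same grasp; the last joint's range is limited). The gripper opens to 94 mm and grips with 3 to 60 N. Pads are 16 mm wide; open, the fingers measure 119 mm over their backs; the gripper's body (75 mm by 177 mm) begins 78 mm behind the grasp point.
Start: joints at [62.103, 14.043, 89.255, -0, 76.702, -9.975], TCP at [0.2, 0.618, 0.205] pointing down, gripper open.
Joint ranges: [-179.41, 179.41], [-58.25, 129.5], [7.25, 145.43], [-54.29, 234.29], [11.92, 165.04], [-157.13, 157.13]. Speed limits (degrees/s): [147.25, 147.25, 180, 180, 180, 180].

INTERFACE

Orientations are given as [roll, pitch, yaw] about the fixed x, y, z axes, in that order (R = Rz(yaw) Ry(pitch) Rx(roll)).
In Python, from station import arm gives the robot as it stands. The module is installed in compiled form; this text tells all that it offers.
- The arm moves only by the shell command python3 -m jog 'ROWS' [OPENING] [FORCE]. ROWS is JSON, a list of rows, each a list of 4 numbers: the shift along the world's x, y, z in units of 0.25 m (1.0 is 0.25 m), then the turn about the world's z in units of pi rad (1.0 is pi rad). A call has 1 to 10 rows; each row shifts and turns the commanded pose from where the row before left it; what a row does not reach is not made up. A row lasts 1/8 s, in which the tool goes at most 62.5 mm and 10.7 degrees, less where a joint would pass 70% of its speed; a pose out of reach is approached as far as the arm can. A call with a number of a shift or a turn outside -1 to 1 is refused whole. A call with a gripper value outside its range is refused whole. OPENING is the closure, from -1 (fully open) to 1 (shut), set as the call begins (- or left out, the last holds). The fingers move at their own pace and stop on an object; FORCE is the grip in N (left out, the last holds). Time passes only in rows, so rows that do not move let the fingers close. It gives the time, the measured TCP pose, the force, the opening and the grip force at its end, in the units of the state.
- arm.get_obs(): the state, without advancing time (a new reading comes with each control period).
- arm.get_image(name): name is "scene" or "side" or "wrist"; returns the picture (420x560x3 uint8, blue, green, red); there is no depth.
- arm.camera_params(name): a dict with "K" (3x3 intrinsics, pixels), "R" (3x3) and "t" (3): a world point X has camera coordinates R X + t. Camera axes: x right, y down, z forward; pixel columns grow to the right and rows downward; lengths in m; the calibration is good to about 2 mm. A picture is of the moment at which its call begins: read the wrist's pose just before it. camera_params takes no time and is no camera call; for the wrist camera it gives the pose at the moment of the call.
- arm.job_done(): hands the job in; it is judged then, once.
The state is a dict: "t": time; "joint_pos": joint angles; "qd": joint speeds; "tau": joint torques, N m; "position": TCP position; "ee_rot": TCP orientation; "ft_force": force on the tool from outside, world axes, zero at the start; "wrist_torque": the same for the moment, N m; "finger_gap": finger opening in m; "grasp_force": force on a finger pad.
Only numpy, scipy, OpenCV 4.12 (cv2) and the standard library are available. Lean on these libraries where they do the work, as an engineer would, in place of code of your own. Each camera call takes 0.05 s, during which the arm holds its last target. There are 200 camera calls.

TASK

Put the teaching capacitor together: lay the yellow insulating sheet flat on the brass lower plate of the base, square and centred so that its rim sticks out on every side of the plate, and let go of it. Then lift the upper brass plate, the one with the red grip, up and off the two-pronged storage stand and set it gently, not dropped, within the rim of the sheet and squarely over the lower plate, and let go. Leave the blue sheet and everything else on the bench where they are.

Things in the scene. Friction and masses are not known exactly. Their poses are not given: they have to be found in the camera images.
- base: Capacitor base, fixed: grey slab 100 x 150 mm, 18 mm thick, with a white pillar (28 x 70 mm) carrying the brass lower plate, 40 mm (x) by 100 mm (y), 8 mm thick, its top 75 mm above the table. Two terminals near the slab's -x edge rise to 34 mm. Origin: centre of the slab's underside; z up.
- lower_top (a point): Centre of the top face of the brass lower plate (75 mm above the base's origin); x across its 40 mm width, y along its 100 mm length.
- yellow_sheet: Stiff yellow plastic sheet, loose: 60 mm (x) by 130 mm (y), 6 mm thick, about 60 g. It lies flat on a cradle, underside 35 mm above the table; the supports under it are only 28 mm wide, so both long edges overhang and it can be pinched across its 60 mm width from above. Origin: centre of its underside; z up.
- blue_sheet: Blue sheet of the same size and shape as the yellow one, on a similar cradle next to it; not to be used. Origin: centre of its underside.
- cradle_y: Fixed cradle under the yellow sheet: foot plate 70 x 110 mm, 6 mm thick, with two aluminium supports 28 mm wide (x), tops at 35 mm. Origin: centre of its underside.
- cradle_b: Fixed cradle under the blue sheet, same shape as the other. Origin: centre of its underside.
- stand: Fixed storage stand: foot plate 130 x 120 mm, 12 mm thick (x -95 to +35 mm), with a post (16 mm in x, 60 mm in y, 150 mm tall) at the origin and two prongs (see prong_tips). Nothing of it is higher than the prong tips (164 mm). Origin: post axis at the table; the prongs point to its -x; z up.
- prong_tips (a point): Midway between the tops of the stand's two upturned prong tips, 70 mm from the post axis on the stand's -x side, 164 mm above the table. The prongs are round steel, 8 mm thick, at y = -20 and +20 mm, level from the post, top side at 150 mm; the tips' outer faces are at x = -74 mm. Axes as the stand.
- upper_plate: Upper electrode, loose, 0.2 to 0.4 kg: brass plate 40 mm (x) by 100 mm (y), 8 mm thick; on it a black arch: legs at y = -41 and +41 mm carry a bar 10 x 10 mm along y, underside 56 mm and top 66 mm above the origin; on the bar's middle a red grip block 24 mm (x) by 18 mm (y), from 66 to 112 mm above the origin. Origin: centre of the plate's underside; z up.
- grip (a point): Middle of the red grip block, 94 mm above the upper plate's origin; axes as the plate. At the start the plate hangs level, bar across both prongs, 45 mm from the post axis on the stand's -x side, axes parallel to the stand's. To free it raise it 20 to 40 mm, then draw it off along the stand's -x by more than 60 mm.
- lower_end_a (a point): Middle of the +y short edge of the fixed lower plate's top face, 50 mm from its centre.
- lower_end_b (a point): Middle of the -y short edge of the fixed lower plate's top face, 50 mm from its centre.
- upper_end_a (a point): Middle of the +y short edge of the upper plate's underside, 50 mm from its centre.
- upper_end_b (a point): Middle of the -y short edge of the upper plate's underside, 50 mm from its centre.
- bottle: Water bottle with yellow cap, loose, 64 mm across, 200 mm tall; bystander. Origin: centre of its underside.
- multimeter: Black hand multimeter lying flat, loose, 160 x 80 x 40 mm; bystander. Origin: centre of its underside.
- mouse: Black computer mouse, loose, 100 x 60 x 32 mm; bystander. Origin: centre of its underside.
- mug: White mug, loose, 80 mm across, 90 mm tall, handle at +y; bystander, beside a fixed grey bench supply (125 mm tall, front face at about 0.81 m ahead of the robot). Origin: centre of its underside.
- snack_box: Red snack box, loose, 50 x 130 x 30 mm; bystander. Origin: centre of its underside.
- laptop: Open laptop at the left (+y) side, fixed; base 340 x 230 mm, its screen rises to about 215 mm. Origin: centre of its underside.
- generator: Slanted white board with rows of coloured sockets at the right (-y) side, fixed, 340 mm long (x), about 270 mm tall. Origin: centre of its underside.
Not all that is in view belongs to the job. There is more than one size of the yellow_sheet; the one meant has the size given above. Leave any orange look-alike of the upper_plate alone.

How it is judged (in metres and radians):
On the way, in this order (a step that is already met when the one before it is completed fails the run):
1. the yellow sheet lies flat on the lower plate, its rim out on every side, let go (x of yellow_sheet in the frame of lower_top between -0.01 and 0.01 m and y of yellow_sheet in the frame of lower_top between -0.014 and 0.014 m and z of yellow_sheet in the frame of lower_top between -0.003 and 0.003 m and angle between the y axis of yellow_sheet and the y axis of lower_top, either way round below 0.12 rad and angle between yellow_sheet's own z axis and vertical below 0.05 rad and contact force between yellow_sheet and the fingers below 0.1 N and linear speed of yellow_sheet below 0.02 m/s and angular speed of yellow_sheet below 0.15 rad/s and x of lower_end_a in the frame of yellow_sheet between -0.01 and 0.01 m and y of lower_end_a in the frame of yellow_sheet between -0.064 and 0.064 m and x of lower_end_b in the frame of yellow_sheet between -0.01 and 0.01 m and y of lower_end_b in the frame of yellow_sheet between -0.064 and 0.064 m), for 0.2 s.
2. the upper plate rests on the sheet, within its rim and over the lower plate, let go (all of step 1 and x of upper_plate in the frame of lower_top between -0.01 and 0.01 m and y of upper_plate in the frame of lower_top between -0.012 and 0.012 m and z of upper_plate in the frame of lower_top between 0.003 and 0.009 m and angle between the y axis of upper_plate and the y axis of lower_top, either way round below 0.12 rad and angle between upper_plate's own z axis and vertical below 0.05 rad and contact force between upper_plate and the fingers below 0.1 N and linear speed of upper_plate below 0.02 m/s and angular speed of upper_plate below 0.15 rad/s and x of upper_end_a in the frame of yellow_sheet between -0.01 and 0.01 m and y of upper_end_a in the frame of yellow_sheet between -0.064 and 0.064 m and x of upper_end_b in the frame of yellow_sheet between -0.01 and 0.01 m and y of upper_end_b in the frame of yellow_sheet between -0.064 and 0.064 m), for 0.2 s.
At the end, for the whole second after the job is handed in: Yellow sheet flat on the lower plate, upper plate flat on the sheet, both plates wholly within the sheet's outline; sheet within 10 mm across and 14 mm along the lower plate, upper plate within 10 and 12 mm of it, each turned less than 0.12 rad from it; both released and at rest (all of step 2); the robot touches nothing.
It fails at once if the blue sheet is moved more than 25 mm (distance of blue_sheet from where it was at the start of the episode above 0.025 m).
It fails at once if another thing on the bench is moved more than 25 mm or tipped (distance of any of bottle, multimeter, mouse, mug, snack_box from where it was at the start of the episode above 0.025 m or angle between any of bottle, multimeter, mouse, mug, snack_box's own z axis and vertical above 0.35 rad).
It fails at once if the yellow sheet is dropped (falls free faster than 0.5 m/s) (contact force between yellow_sheet and the fingers below 0.05 N and linear speed of yellow_sheet above 0.5 m/s).
It fails at once if the upper plate is dropped (falls free faster than 0.5 m/s) (contact force between upper_plate and the fingers below 0.05 N and linear speed of upper_plate above 0.5 m/s).
It also fails if it takes over 64 s, if anything falls off the work surface, if the arm or the gripper's body presses on something with over 40 N, if the wrist force passes 120 N, or if a joint passes its speed limit or range.

## Working session

There is one attempt and no reset: what is moved stays moved. The work goes in short steps, Python scripts to look and compute and a shell command to move; the robot and the scene stay as the last step left them, time stands still between calls to the robot, and variables do not carry over. Pictures are saved under pics/ and viewed, at most 13 in all, crops included, and the job is handed in when it is done.

```bash
mkdir -p pics
cat > h.py <<'E'
import numpy as np, cv2
from station import arm
def cam(n):
    p=arm.camera_params(n); return [np.array(p[k],float) for k in "KRt"]
def ray(c,uv):
    K,R,t=c; d=R.T@np.linalg.solve(K,[uv[0],uv[1],1.]); return -R.T@t,d
def onz(c,uv,z):
    o,d=ray(c,uv); return o+d*(z-o[2])/d[2]
def proj(c,X):
    K,R,t=c; x=K@(R@np.array(X,float)+t); return x[:2]/x[2]
E
python3 - <<'E'
from h import *
o=arm.get_obs(); print({k:np.round(o[k],3).tolist() for k in("t","position","ee_rot","finger_gap")})
for n in("scene","side","wrist"):
    c=cam(n); im=arm.get_image(n); np.save(f"pics/{n}0.npy",im); np.savez(f"pics/{n}0c",K=c[0],R=c[1],t=c[2])
    cv2.imwrite(f"pics/{n}0.png",im); print(n,(-c[1].T@c[2]).round(3),c[1][2].round(2))
E
```

```text
{'t': 0.0, 'position': [0.2, 0.618, 0.204], 'ee_rot': [-179.893, -0.019, 162.082], 'finger_gap': 0.094}
scene [ 1.584 -0.451  0.986] [-0.74  0.31 -0.6 ]
side [ 0.017 -0.696  1.148] [ 0.37  0.52 -0.77]
wrist [0.124 0.642 0.384] [ 0.26 -0.09 -0.96]
```

View pics/scene0.png

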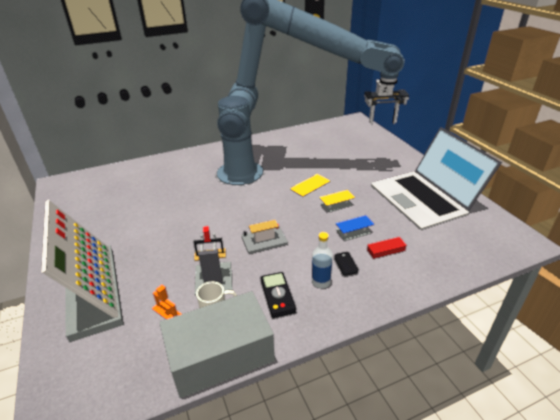

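View pics/side0.png

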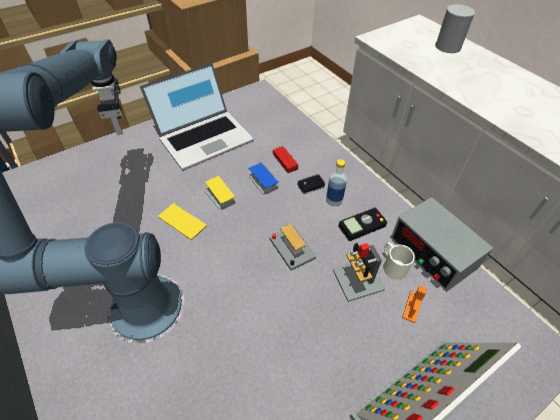

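In the scene view there are two yellow sheets. One is at (310,185) and looks larger, lying flat on the table. The other is at (337,200), raised on a cradle. The base is at (265,238), the stand with the red grip at (208,245), and an orange look-alike at (165,303). The side view shows the same things: yellow at (182,221) and (220,190), base at (292,240), stand at (360,262). Next I measure the candidates and confirm with a crop.

Run:
```python
from h import *
for n in("scene","side"):
    c=cam(n); im=np.load(f"pics/{n}0.npy"); hsv=cv2.cvtColor(im,cv2.COLOR_BGR2HSV)
    for nm,lo,hi,zs in(("yellow",(24,150,110),(34,255,255),(0.006,.041)),("blue",(105,150,80),(120,255,255),(.041,)),("brass/or",(12,110,90),(23,255,255),(.075,)),("red",(0,190,100),(6,255,255),(.2,))):
        m=cv2.inRange(hsv,lo,hi)
        for k in cv2.findContours(m,0,1)[0]:
            if cv2.contourArea(k)<60: continue
            M=cv2.moments(k); u=(M['m10']/M['m00'],M['m01']/M['m00'])
            if nm=="red" and cv2.contourArea(k)>2000: continue
            for z in zs:
                P=np.array([onz(c,p[0],z)[:2] for p in k],np.float32)
                r=cv2.minAreaRect(P*1000)
                print(n,nm,np.round(u).tolist(),"z",z,"ctr",np.round(r[0]),"size",np.round(r[1]),"ang",round(r[2],1))
im=np.load("pics/side0.npy")
a=cv2.resize(im[160:245,150:300],None,fx=5.2,fy=5.2,interpolation=2)[:, :780]
b=cv2.resize(im[210:310,260:440],None,fx=4,fy=4,interpolation=2)
cv2.imwrite("pics/cropA.png",a)
cv2.imwrite("pics/cropB.png",b)
```

```text
scene yellow [337.0, 197.0] z 0.006 ctr [375. 305.] size [131.  60.] ang 89.6
scene yellow [337.0, 197.0] z 0.041 ctr [418. 278.] size [127.  58.] ang 89.6
scene yellow [310.0, 185.0] z 0.006 ctr [239. 246.] size [ 78. 168.] ang 18.9
scene yellow [310.0, 185.0] z 0.041 ctr [287. 221.] size [ 75. 162.] ang 18.9
scene blue [321.0, 274.0] z 0.041 ctr [772.  18.] size [52. 66.] ang 61.3
scene blue [354.0, 224.0] z 0.041 ctr [597. 250.] size [126.  59.] ang 88.3
scene blue [466.0, 95.0] z 0.041 ctr [-171. 1525.] size [107. 799.] ang 42.1
scene blue [374.0, 79.0] z 0.041 ctr [-679. 1193.] size [ 47. 382.] ang 52.9
scene blue [484.0, 33.0] z 0.041 ctr [-1371.  2887.] size [ 193. 2272.] ang 42.3
scene blue [424.0, 62.0] z 0.041 ctr [-1475.  1999.] size [1040. 4091.] ang 44.2
scene brass/or [164.0, 304.0] z 0.075 ctr [ 715. -472.] size [135.  56.] ang 11.1
scene brass/or [544.0, 305.0] z 0.075 ctr [1136.  537.] size [101. 362.] ang 38.3
scene brass/or [263.0, 226.0] z 0.075 ctr [507. -75.] size [99. 45.] ang 85.4
scene brass/or [521.0, 126.0] z 0.075 ctr [-201. 1869.] size [ 552. 3203.] ang 3
[... 925 characters left out ...]
 135.] ang 78.6
side brass/or [13.0, 57.0] z 0.075 ctr [ -34. 1613.] size [221. 144.] ang 89.4
side brass/or [54.0, 50.0] z 0.075 ctr [ 176. 1569.] size [118.  77.] ang 0.2
side brass/or [169.0, 52.0] z 0.075 ctr [ 652. 1275.] size [ 56. 474.] ang 0.1
side brass/or [224.0, 46.0] z 0.075 ctr [ 956. 1254.] size [1052.  354.] ang 76.6
side brass/or [122.0, 4.0] z 0.075 ctr [ 654. 1890.] size [123. 159.] ang 58.2
side red [431.0, 404.0] z 0.2 ctr [ 434. -696.] size [16. 31.] ang 88.2
side red [446.0, 390.0] z 0.2 ctr [ 485. -696.] size [15. 34.] ang 55.9
side red [364.0, 250.0] z 0.2 ctr [ 587. -304.] size [47. 22.] ang 38.6
side red [285.0, 158.0] z 0.2 ctr [618. 142.] size [110.  41.] ang 85.0
```

View pics/cropA.png

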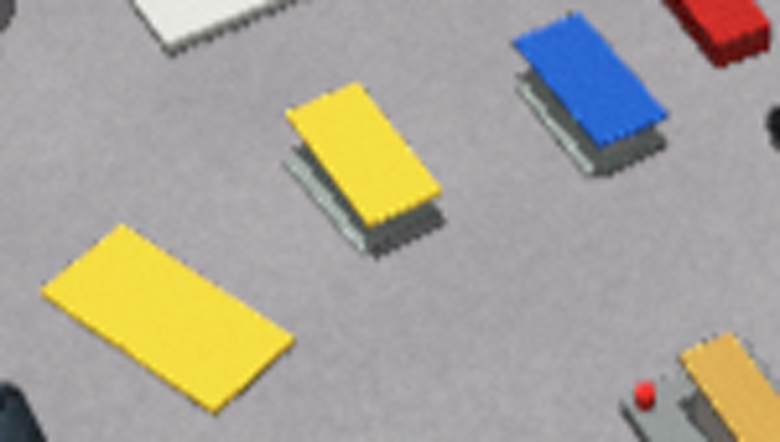

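View pics/cropB.png

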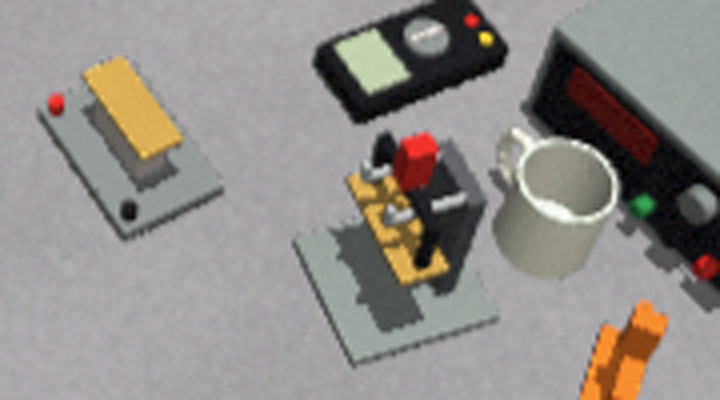

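Crop A: the sheet at side (220,190) sits on a cradle and measures 131 x 60 mm at z=41 mm, so it is the one meant. The sheet at (182,221) is flat on the table and about 170 x 78 mm, which is the wrong size. Crop B: the black arch with the red grip at (364,250) hangs on the prongs in front of the post. The orange copy at (414,304) is left alone. Next I raise the arm and go over the sheet.

```bash
python3 -m jog '[[0,0,0.2,0],[0,0,0.2,0]]' -1 && python3 -m jog '[[0.086,-0.137,0,-0.04],[0.086,-0.137,0,-0.04],[0.086,-0.137,0,-0.04],[0.086,-0.137,0,-0.04],[0.086,-0.137,0,-0.04],[0.086,-0.137,0,-0.04],[0.086,-0.137,0,-0.04],[0.086,-0.137,0,-0.04],[0.086,-0.137,0,-0.04],[0.086,-0.137,0,-0.04]]' && python3 -m jog '[[0,0,0,0],[0,0,0,0],[0,0,0,0]]'
cat > w.py <<'E'
from h import *
import sys
def rect(col,z,near,save=None):
    c=cam("wrist"); im=arm.get_image("wrist")
    if save: cv2.imwrite(save,im)
    hsv=cv2.cvtColor(im,cv2.COLOR_BGR2HSV)
    lo,hi={"yellow":((24,150,90),(34,255,255)),"brass":((11,90,70),(23,255,255)),"red":((0,150,80),(7,255,255))}[col]
    best=None
    for k in cv2.findContours(cv2.inRange(hsv,lo,hi),0,1)[0]:
        if cv2.contourArea(k)<150: continue
        r=cv2.minAreaRect(np.array([onz(c,p[0],z)[:2] for p in k],np.float32)*1000)
        b=cv2.boundingRect(k)
        print(col,"px",b,"ctr",np.round(r[0],1),"size",np.round(r[1],1),"ang",round(r[2],2))
o=arm.get_obs(); print(o["t"],np.round(o["position"],4),np.round(o["ee_rot"],2))
for a in sys.argv[2:]:
    col,z=a.split(","); rect(col,float(z),None,sys.argv[1])
E
python3 w.py pics/w1.png yellow,0.041 brass,0.075 red,0.206
```

```text
t: 0.4
position: [0.1997, 0.6179, 0.3055]
ee_rot: [-179.9, -0.0, 162.1]
ft_force: [0.4, 1.7, -0.1]
finger_gap: 0.0939
grasp_force: 0.0
t: 1.65
position: [0.4154, 0.2747, 0.3052]
ee_rot: [-180.0, 0.0, 89.8]
ft_force: [-0.3, 0.2, 0.3]
finger_gap: 0.0947
grasp_force: 0.0
t: 2.02
position: [0.4144, 0.2768, 0.3054]
ee_rot: [-180.0, -0.0, 90.2]
ft_force: [0.4, -0.7, 0.3]
finger_gap: 0.094
grasp_force: 0.0
2.025 [0.4144 0.2768 0.3054] [-1.7998e+02 -1.0000e-02  9.0200e+01]
yellow px (103, 126, 99, 128) ctr [250.4 253.9] size [ 72.8 158.2] ang 19.04
yellow px (256, 124, 47, 99) ctr [413.9 278.3] size [128.4  59. ] ang 89.8
brass px (323, 384, 33, 36) ctr [503.3 -51.8] size [65.4 41.9] ang 85.86
brass px (490, 335, 19, 63) ctr [728.4  12.3] size [ 21.1 109.7] ang 14.21
brass px (50, 335, 19, 63) ctr [102.7   9.4] size [109.5  20.6] ang 76.76
red px (488, 106, 65, 101) ctr [607.7 322. ] size [78.5 30.6] ang 84.52
```

View pics/w1.png

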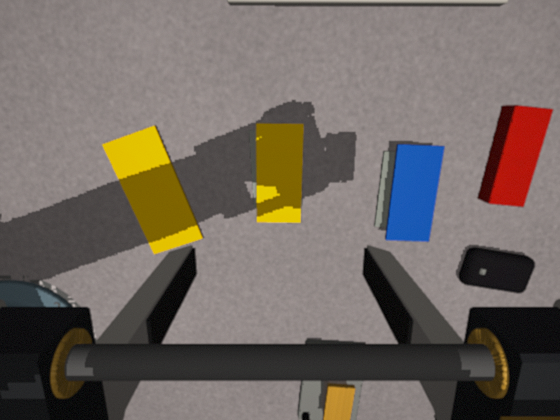

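The wrist view shows the sheet at px (280,173). It measures 128 x 59 mm, centred at (0.414, 0.278) and turned 89.8°, and it agrees with both fixed cameras. The tool is centred over it, so I descend and pinch.

```bash
python3 -m jog '[[0,0,-0.22,0],[0,0,-0.22,0],[0,0,-0.22,0],[0,0.005,-0.22,0],[0,0,-0.14,0],[0,0,-0.08,0],[0,0,-0.04,0],[0,0,0,0],[0,0,0,0]]' && python3 -m jog '[[0,0,0,0],[0,0,0,0],[0,0,0,0],[0,0,0,0],[0,0,0,0],[0,0,0,0],[0,0,0,0],[0,0,0,0]]' 1 25
```

```text
t: 3.3
position: [0.4159, 0.2777, 0.0215]
ee_rot: [179.9, -0.0, 90.1]
ft_force: [0.1, -0.3, 0.7]
finger_gap: 0.0941
grasp_force: 0.0
t: 4.3
position: [0.415, 0.2772, 0.0205]
ee_rot: [-180.0, 0.0, 90.1]
ft_force: [-0.8, -1.1, 2.8]
finger_gap: 0.0598
grasp_force: 25.0
```

```bash
python3 -m jog '[[0,0,0.08,0],[0,0,0.16,0],[0,0,0.2,0],[0,0,0.2,0],[0,0,0.08,0]]' && python3 -m jog '[[0.044,-0.176,0,-0.00325],[0.044,-0.176,0,-0.00325],[0.044,-0.176,0,-0.00325],[0.044,-0.176,0,-0.00325],[0.044,-0.176,0,-0.00325],[0.044,-0.176,0,-0.00325],[0.044,-0.176,0,-0.00325],[0.044,-0.176,0,-0.00325],[0,0,0,0],[0,0,0,0]]' && python3 -m jog '[[0,0,-0.15,0],[0,0,-0.15,0],[0,0,0,0],[0,0,0,0]]'
python3 - <<'E'
from h import *
o=arm.get_obs(); print(np.round(o["position"],4),np.round(o["ee_rot"],2))
z=o["position"][2]+.022; A=[]
for n in("scene","side"):
    c=cam(n); im=arm.get_image(n); hsv=cv2.cvtColor(im,cv2.COLOR_BGR2HSV); cv2.imwrite(f"pics/{n}1.png",im)
    for k in cv2.findContours(cv2.inRange(hsv,(24,130,70),(34,255,255)),0,1)[0]:
        if cv2.contourArea(k)<60: continue
        r=cv2.minAreaRect(np.array([onz(c,p[0],z)[:2] for p in k],np.float32)*1000)
        print(n,z,np.round(r[0]),np.round(r[1]),round(r[2],1))
    u=proj(c,[.5,-.08,.1]).astype(int); A.append(cv2.resize(im[u[1]-60:u[1]+60,u[0]-50:u[0]+50],None,fx=4,fy=4,interpolation=2))
cv2.imwrite("pics/c1.png",np.hstack(A))
E
```

```text
t: 4.92
position: [0.4164, 0.2778, 0.2038]
ee_rot: [179.7, -0.1, 90.1]
ft_force: [0.3, -1.2, -1.5]
finger_gap: 0.0596
grasp_force: 25.0
t: 6.18
position: [0.5027, -0.0743, 0.1999]
ee_rot: [-180.0, -0.0, 85.4]
ft_force: [0.2, 0.3, 0.1]
finger_gap: 0.0597
grasp_force: 25.0
t: 6.68
position: [0.5038, -0.0743, 0.1269]
ee_rot: [179.9, 0.0, 85.5]
ft_force: [-0.3, -0.8, -0.2]
finger_gap: 0.0596
grasp_force: 25.0
[ 0.5038 -0.0743  0.1269] [1.7989e+02 3.0000e-02 8.5470e+01]
scene 0.14887120286144803 [ 510. -115.] [56. 58.] 69.0
scene 0.14887120286144803 [434. 146.] [ 68. 146.] 19.1
side 0.14887120286144803 [500. -93.] [101.  61.] 85.0
side 0.14887120286144803 [209. 126.] [ 69. 152.] 19.3
```

View pics/c1.png

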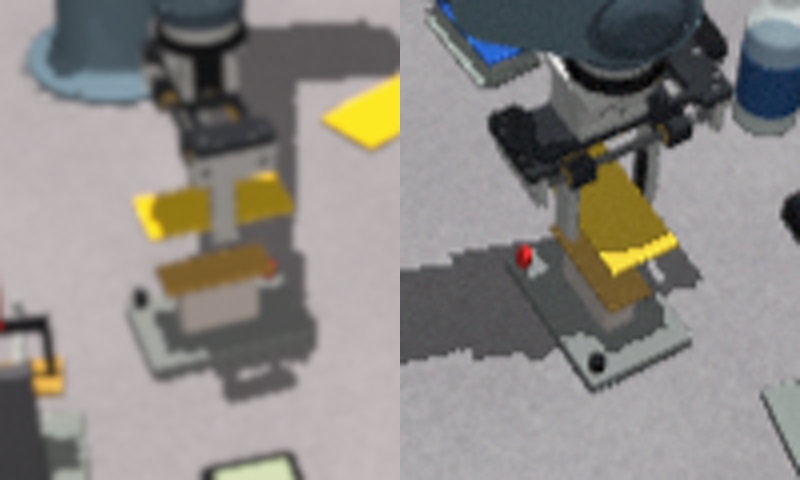

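The sheet is level and square over the lower plate in both views: scene crop (215,205) above (215,270), side crop (620,210) above (605,260). I lower it.

```bash
python3 -m jog '[[0,-0.005,-0.12,0],[0,0,-0.07,0],[0,0,-0.04,0],[0,0,-0.02,0],[0,0,-0.01,0],[0,0,0,0],[0,0,0,0]]' && python3 -m jog '[[0,0,-0.004,0],[0,0,0,0],[0,0,0,0]]'
```

```text
t: 7.65
position: [0.5033, -0.0761, 0.0609]
ee_rot: [180.0, 0.0, 85.4]
ft_force: [0.2, -0.7, -0.3]
finger_gap: 0.0598
grasp_force: 25.0
t: 8.02
position: [0.5034, -0.0762, 0.0605]
ee_rot: [180.0, 0.0, 85.4]
ft_force: [-2.2, 0.6, 6.4]
finger_gap: 0.0596
grasp_force: 25.0
```

```bash
python3 -m jog '[[0,0,0,0],[0,0,0,0],[0,0,0,0],[0,0,0,0],[0,0,0,0],[0,0,0,0]]' -1 && python3 -m jog '[[0,0,0.06,0],[0,0,0.14,0],[0,0,0.2,0],[0,0,0.2,0],[0,0,0.2,0],[0,0,0.15,0],[0,0,0,0],[0,0,0,0]]'; python3 w.py pics/w2.png yellow,0.081 brass,0.102 red,0.206
```

```text
t: 8.78
position: [0.503, -0.076, 0.0594]
ee_rot: [-180.0, -0.0, 85.4]
ft_force: [-0.2, -1.3, 1.0]
finger_gap: 0.094
grasp_force: 0.0
t: 9.78
position: [0.5025, -0.0758, 0.2961]
ee_rot: [-179.9, -0.0, 85.4]
ft_force: [-1.0, 0.4, -0.9]
finger_gap: 0.094
grasp_force: 0.0
9.775 [ 0.5025 -0.0758  0.2961] [-1.7993e+02 -2.0000e-02  8.5400e+01]
yellow px (254, 125, 53, 110) ctr [503.7 -74. ] size [128.3  59.2] ang 85.26
brass px (490, 333, 19, 65) ctr [ 765.9 -330. ] size [ 20.6 102.1] ang 7.32
brass px (50, 333, 20, 65) ctr [ 200.1 -286. ] size [103.1  18.8] ang 71.37
brass px (352, 312, 39, 33) ctr [ 603.7 -265.6] size [47.2 42.4] ang 74.82
red px (374, 382, 32, 38) ctr [ 593.5 -269.6] size [24.4 49.4] ang 7.65
```

View pics/w2.png

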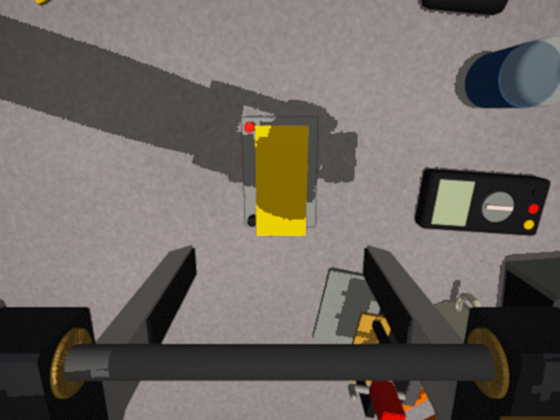

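The wrist view shows the sheet at px (281,180), centre (0.5037, -0.074), turned 85.3°, lying within the base. I move on to the stand.

```bash
python3 -m jog '[[0.068,-0.172,0.02,-0.011],[0.068,-0.172,0.02,-0.011],[0.068,-0.172,0.02,-0.011],[0.068,-0.172,0.02,-0.011],[0.068,-0.172,0.02,-0.011],[0,0,0,0],[0,0,0,0],[0,0,0,0]]'; python3 w.py pics/w3.png yellow,0.081 brass,0.102 red,0.206
python3 - <<'E'
from h import *
# slab check from w2 estimate is skipped; red grip top by two fixed views
P=[]
for n,u0 in(("scene",(207,233)),("side",(364,250))):
    z=np.load(f"pics/{n}0c.npz"); c=[z[k] for k in "KRt"]; im=np.load(f"pics/{n}0.npy"); hsv=cv2.cvtColor(im,cv2.COLOR_BGR2HSV)
    m=cv2.inRange(hsv,(0,150,80),(7,255,255))|cv2.inRange(hsv,(174,150,80),(180,255,255)); w=np.zeros_like(m); w[u0[1]-20:u0[1]+20,u0[0]-15:u0[0]+15]=1; m*=w
    ys,xs=np.nonzero(m); print(n,xs.mean(),ys.mean(),len(xs)); P.append(ray(c,(xs.mean(),ys.mean())))
(o1,d1),(o2,d2)=P; s=np.linalg.lstsq(np.c_[d1,-d2],o2-o1,rcond=None)[0]; print(o1+s[0]*d1,o2+s[1]*d2)
E
```

```text
t: 10.92
position: [0.5878, -0.2898, 0.3217]
ee_rot: [-180.0, -0.0, 75.6]
ft_force: [0.5, -0.0, -0.4]
finger_gap: 0.0939
grasp_force: 0.0
10.925 [ 0.5878 -0.2898  0.3217] [-1.7996e+02 -2.0000e-02  7.5570e+01]
yellow px (125, 0, 71, 77) ctr [ 502.1 -100.3] size [79.  60.4] ang 84.97
brass px (486, 332, 23, 66) ctr [ 815.6 -611.8] size [111.4  30.3] ang 85.91
brass px (50, 331, 23, 67) ctr [ 232.  -460.9] size [114.7  25.1] ang 61.86
brass px (339, 254, 34, 49) ctr [ 658.4 -436. ] size [39.8 56.7] ang 19.89
brass px (372, 234, 37, 34) ctr [ 702.9 -410. ] size [24.2 50.3] ang 30.84
brass px (270, 178, 14, 30) ctr [ 582.5 -300.7] size [35.3 15.4] ang 75.19
brass px (270, 141, 36, 31) ctr [ 605.2 -262.2] size [33.5 40.3] ang 73.74
red px (276, 189, 26, 29) ctr [ 597.4 -290. ] size [25.6 22.3] ang 75.62
scene 206.2077922077922 234.15584415584416 77
side 363.4695652173913 250.0 115
[ 0.59693692 -0.29402945  0.18169989] [ 0.5970206  -0.29472217  0.18146241]
```

View pics/w3.png

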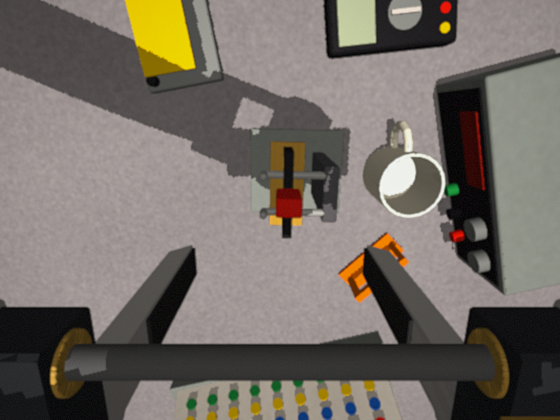

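The wrist view shows the red grip at px (289,203) on the arch, with prongs running x 263–325 and the post at px (325,175) on the +x side. The three cameras agree on (0.597, -0.293), turned 75.5°. The orange copy at (372,268) is clear. I descend and grip.

```bash
python3 -m jog '[[0.018,-0.006,0,0],[0.019,-0.007,-0.1,0],[0,0,-0.2,0],[0,0,-0.15,0],[0,0,-0.1,0],[0,0,-0.05,0],[0,0,0,0],[0,0,0,0]]' && python3 -m jog '[[0,0,0,0],[0,0,0,0],[0,0,0,0],[0,0,0,0],[0,0,0,0],[0,0,0,0],[0,0,0,0],[0,0,0,0],[0,0,0,0]]' 1 40
```

```text
t: 12.08
position: [0.5981, -0.2948, 0.1737]
ee_rot: [179.9, 0.1, 75.5]
ft_force: [-0.0, 1.2, 0.6]
finger_gap: 0.0937
grasp_force: 0.0
t: 13.2
position: [0.5969, -0.2942, 0.1719]
ee_rot: [-179.9, -0.0, 75.5]
ft_force: [-1.8, 0.3, 0.6]
finger_gap: 0.0239
grasp_force: 40.0
```

```bash
python3 -m jog '[[0,0,0.04,0],[0,0,0.04,0],[0,0,0.04,0],[0,0,0,0],[0,0,0,0]]' && python3 -m jog '[[-0.05,0.013,0,0],[-0.07,0.018,0,0],[-0.07,0.018,0,0],[-0.07,0.018,0,0],[-0.07,0.018,0,0],[-0.06,0.015,0,0],[0,0,0,0],[0,0,0,0]]'
python3 - <<'E'
from h import *
A=[]
for n in("scene","side"):
    c=cam(n); im=arm.get_image(n); u=proj(c,[.52,-.2,.12]).astype(int)
    A.append(cv2.resize(im[u[1]-75:u[1]+75,u[0]-65:u[0]+65],None,fx=3,fy=3,interpolation=2))
cv2.imwrite("pics/c2.png",np.hstack(A))
E
```

```text
t: 13.82
position: [0.5972, -0.2942, 0.2018]
ee_rot: [-180.0, -0.0, 75.5]
ft_force: [0.4, -0.6, -3.8]
finger_gap: 0.0237
grasp_force: 40.0
t: 14.82
position: [0.4999, -0.2693, 0.202]
ee_rot: [180.0, 0.0, 75.5]
ft_force: [0.4, 0.0, -3.3]
finger_gap: 0.0237
grasp_force: 40.0
```

View pics/c2.png

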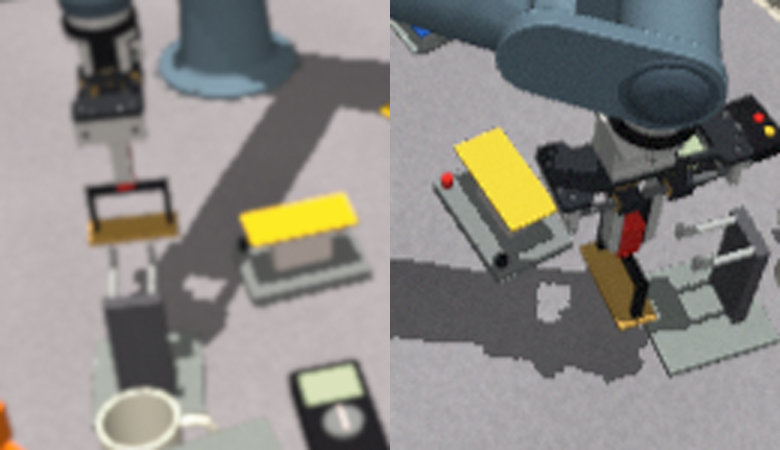

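The plate hangs level and is clear of the prongs: scene crop (132,215), side crop (620,270). The sheet still lies flush on the base. I carry the plate over.

```bash
python3 -m jog '[[0,0,0.08,0],[0.002,0.097,0,0.007],[0.002,0.097,0,0.007],[0.002,0.097,0,0.007],[0.002,0.097,0,0.007],[0.002,0.097,0,0.007],[0.002,0.097,0,0.007],[0.002,0.097,0,0.007],[0,0.096,0,0.006],[0,0,0,0]]' && python3 -m jog '[[0,0,-0.08,0],[0,0,-0.08,0],[0,0,-0.04,0],[0,0,0,0],[0,0,0,0]]'
python3 w.py pics/w4.png yellow,0.081
python3 - <<'E'
from h import *
A=[]
for n in("scene","side"):
    c=cam(n); im=arm.get_image(n); u=proj(c,[.505,-.075,.1]).astype(int)
    A.append(cv2.resize(im[u[1]-55:u[1]+55,u[0]-48:u[0]+48],None,fx=4,fy=4,interpolation=2))
cv2.imwrite("pics/c3.png",np.hstack(A))
E
```

```text
t: 16.18
position: [0.5026, -0.0729, 0.2216]
ee_rot: [-180.0, -0.0, 85.6]
ft_force: [0.4, -0.4, -3.2]
finger_gap: 0.0239
grasp_force: 40.0
t: 16.8
position: [0.5038, -0.0758, 0.1729]
ee_rot: [179.9, 0.0, 85.4]
ft_force: [-0.1, -0.6, -4.5]
finger_gap: 0.0237
grasp_force: 40.0
16.8 [ 0.5038 -0.0758  0.1729] [1.7992e+02 3.0000e-02 8.5400e+01]
yellow px (241, 131, 77, 116) ctr [505.5 -57.6] size [94.6 58.9] ang 85.02
```

View pics/c3.png

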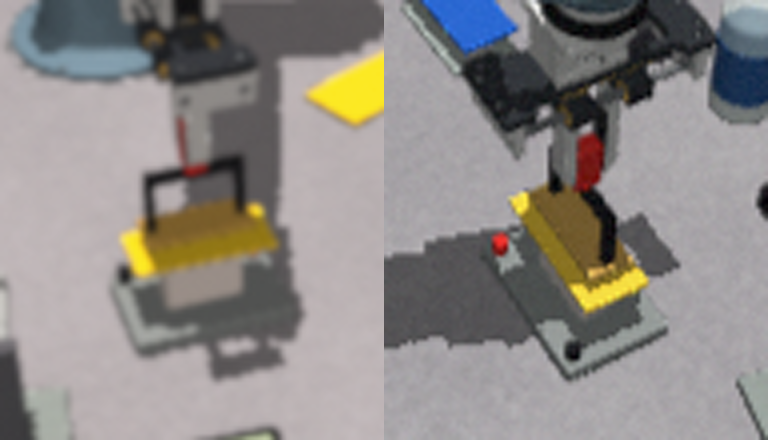

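The plate is square and centred over the sheet, with an even yellow rim in both crops. I lower it gently.

```bash
python3 -m jog '[[0,0,-0.02,0],[0,0,-0.015,0],[0,0,-0.01,0],[0,0,-0.005,0],[0,0,0,0],[0,0,0,0]]' && python3 -m jog '[[0,0,-0.004,0],[0,0,0,0],[0,0,0,0]]'
```

```text
t: 17.7
position: [0.5034, -0.0756, 0.1596]
ee_rot: [180.0, 0.0, 85.4]
ft_force: [-0.1, 0.2, -3.8]
finger_gap: 0.024
grasp_force: 40.0
t: 18.08
position: [0.5035, -0.0756, 0.159]
ee_rot: [180.0, 0.0, 85.4]
ft_force: [-0.7, 0.3, 0.1]
finger_gap: 0.0243
grasp_force: 40.0
```

```bash
python3 -m jog '[[0,0,0,0],[0,0,0,0],[0,0,0,0],[0,0,0,0],[0,0,0,0],[0,0,0,0],[0,0,0,0]]' -1 && python3 -m jog '[[0,0,0.06,0],[0,0,0.14,0],[0,0,0.2,0],[0,0,0.2,0],[0,0,0.1,0],[0,0,0,0],[0,0,0,0],[0,0,0,0]]'; python3 w.py pics/w5.png yellow,0.081 brass,0.089 red,0.193
python3 - <<'E'
from h import *
im=cv2.imread("pics/w5.png"); a=cv2.resize(im[80:270,190:370],None,fx=2.2,fy=2.2,interpolation=2)
c=cam("side"); s=arm.get_image("side"); u=proj(c,[.505,-.075,.1]).astype(int)
b=cv2.resize(s[u[1]-50:u[1]+50,u[0]-48:u[0]+48],(396,a.shape[0]),interpolation=2); cv2.imwrite("pics/c4.png",np.hstack([a,b]))
E
```

```text
t: 18.95
position: [0.5033, -0.0755, 0.1585]
ee_rot: [180.0, -0.0, 85.4]
ft_force: [0.5, -0.4, 1.2]
finger_gap: 0.0903
grasp_force: 0.0
t: 19.95
position: [0.5026, -0.0753, 0.3317]
ee_rot: [-179.8, -0.1, 85.4]
ft_force: [0.4, -0.7, 0.7]
finger_gap: 0.0939
grasp_force: 0.0
19.95 [ 0.5026 -0.0753  0.3317] [-1.7983e+02 -5.0000e-02  8.5400e+01]
yellow px (256, 125, 49, 102) ctr [503.4 -74.7] size [128.7  59.1] ang 85.16
yellow px (50, 0, 31, 12) ctr [281.7 136.8] size [10.9 33.3] ang 85.38
brass px (374, 380, 57, 40) ctr [ 659.4 -425.1] size [72.2 86.9] ang 85.65
brass px (489, 333, 20, 65) ctr [ 800.  -373.6] size [ 23.7 116. ] ang 7.93
brass px (50, 333, 21, 65) ctr [ 160.3 -324.4] size [117.2  25.1] ang 72.87
brass px (263, 138, 36, 81) ctr [504.3 -75.5] size [100.4  42.5] ang 85.5
red px (268, 183, 25, 26) ctr [504.3 -71.8] size [24.3 22.9] ang 85.48
```

View pics/c4.png

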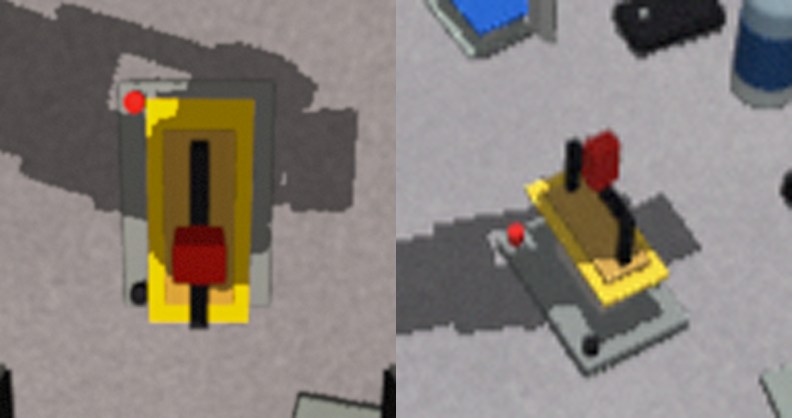

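The sheet is at (503.4, -74.7) and the plate at (504.3, -75.5), both turned about 85.3°. The lower plate was measured at (503.5, -76), and the yellow rim shows on all sides. Handing in.

```bash
python3 -c "
from station import arm; print(arm.job_done())"
```

```text
the job is handed in; nothing more can be done
None
```

The capacitor is together and handed in (no verdict was returned): by my last camera measurements the yellow sheet and upper plate are each within about 2 mm and 1° of the lower plate, both are released, and the arm is clear.

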